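# Clear the fume extractor and present its filter

### The arm

A 6-joint arm with a two-finger parallel gripper is mounted at the origin on the work surface. World frame = base frame: x ahead of the robot, y to its left, z up, the work surface at z = 0. Lengths are in mm, angles in rad, forces in N, time in s.
With the tool pointing down it reaches from about 275 to 725 mm from the base axis. Payload 15.9 kg.
Tool frame: the origin (TCP) lies on the mounting face of the last link; the fingertips stand 173 mm ahead of it and the grasp point (between the pads) lies 155 mm ahead of it; z points along the fingers, y is the line along which they close (so a half turn about z gives the same grasp; the last joint's range is limited). The gripper opens to 85 mm and grips with 20 to 120 N. Pads are 22 mm wide; open, the fingers measure 114 mm over their backs; the gripper's body (76 mm by 85 mm) begins 54 mm behind the grasp point. The pads swing forward as they close: fully open they stand 13 mm farther back than shut.
Start: joints at [1.203, 0.213, -0.034, 1.323, 0, 1.571], TCP at [179.775, 466.548, 404.706] pointing down, gripper open.
Joint ranges: [-2.98, 2.98], [-0.74, 1.72], [-1.14, 1.35], [-2.1, 2.04], [-1.57, 1.44], [-3.14, 3.14]. Speed limits (rad/s): [1.89, 1.89, 2.39, 2.57, 3.14, 3.14].

### API

Orientations are given as a rotation vector (axis times angle).
In Python, from rig import env gives the robot as it stands.
- The arm moves only by the shell command python3 -m pendant 'ROWS' [FORCE]. ROWS is JSON, one flat list of numbers, 5 for each row, row after row: the shift along the tool's x, y, z each as a share of 0.3 m, from -1 to 1, then the turn about the tool's z as a share of 360 degrees, from -1 to 1, then the opening, from 0 (shut) to 1 (fully open). A call has 1 to 12 rows; each row is the pose to reach, as a shift and turn from the pose commanded when the call began, along the tool's axes at that moment, turning the shorter way round; what a row does not reach only later rows make up. A row lasts 1/8 s, in which the tool goes at most 62.5 mm and 10.7 degrees, less where a joint would pass 70% of its speed; a pose out of reach is approached as far as the arm can. A call with a number of a shift or a turn outside -1 to 1 is refused whole. A call with a gripper value outside its range is refused whole. The fingers move at their own pace and stop on an object; FORCE is the grip in N (left out, the last holds). Time passes only in rows, so rows that repeat a pose let the fingers close. It gives the time, the measured TCP pose, the force, the opening and the grip force at its end, in the units of the state.
- env.sense(): the state, without advancing time (a new reading comes with each control period).
- env.get_image(name): name is "side" or "top" or "wrist"; returns a dict with "img" (420x560x3 uint8, red, green, blue), "fovy" (degrees; the focal length in pixels is half the picture's height over the tangent of half this angle, whatever the lens; pixels are square), "cx", "cy" (the principal point, pixels), "R" (3x3) and "t" (3): a world point X has camera coordinates R X + t; the wrist camera has in their place "hand_eye" (4x4, takes a point from camera to tool coordinates, whose origin is the TCP and whose axes are the flange's). Camera axes: x right, y down, z forward; pixel columns grow to the right and rows downward; lengths in mm; the calibration is good to about 2 mm. A picture is of the moment at which its call begins: read the wrist's pose just before it. There is no depth.
- env.finish_job(): hands the job in; it is judged then, once.
Trained networks look in a picture, given as the dict that the camera call returned (one of the last four; its "shot" number tells which), for a name from the list of things; names that differ only in an ending like _2 or _b are one class to them, and where a whole thing is asked for, a point or a joint stands for the part that bears it (a point fixed in the world has none). Each returns a list of dicts, best first, with "score" (0 to 1); they miss things now and then, are a little off and sometimes report something else, mostly with a low value. They report only what shows in the picture. A call takes as long as a camera call.
- env.recognise(picture, query): "rect" ([centre column, centre row, width, height] as shares, 0 to 1, of the picture: columns of its width, rows of its height, round what is visible of it).
- env.outline_of(picture, query): "mask" (420x560 bool, what is visible of it) and "rect" ([centre column, centre row, width, height] as shares, 0 to 1, of the picture: columns of its width, rows of its height, round what is visible of it).
The state is a dict: "time": time; "joint_pos": joint angles; "qvel": joint speeds; "effort": joint torques, N m; "position": TCP position; "orientation": TCP orientation; "force": force on the tool from outside, world axes, zero at the start; "ft_torque": the same for the moment, N m; "grip_width": opening from 0.0 (shut) to 1.0 (fully open); "grip_force": force on a finger pad.
Only numpy, scipy, OpenCV 4.12 (cv2) and the standard library are available. Lean on these libraries where they do the work, as an engineer would, in place of code of your own. Each camera call takes 0.05 s, during which the arm holds its last target. There are 200 camera calls.

### The job

Two paste tubes have been left on the cover flap of the fume extractor: first stand the red-capped tube in the red cup and the blue-capped tube in the blue cup, caps up, and let go of them. Then lift the flap wide open, draw the filter plate out from under it by its tab, and finish while still holding the filter up in the gripper, hanging upright and still roughly 10 cm clear above the middle of the pale blue pad on the red mat. Leave the multimeter, the solder spool and the screwdriver where they are.

Things in the scene. Friction and masses are not known exactly. Their poses are not given: they have to be found in the camera images.
- fume: White bench fume extractor, fixed, 200 (x) x 220 (y) x 120 mm tall, with an opening 120 x 150 mm in its top covered by a grey hinged flap. Origin: centre of its underside; x points to the hinge side, y along the hinge, z up. The filter stands in a slot centred at x = -20 mm, y = 0 of this frame.
- flap (a joint): Hinge angle of the flap: 0 closed (level), 1.57 upright, stop at 1.85. Its front edge rises as it opens. The hinge is stiff and the flap stays where it is left (about 2 N at the tab moves it). The flap is 130 mm from hinge to front edge, 165 mm wide, 6 mm thick, its top 126 mm above the table when closed.
- flap_hinge (a point): Middle of the flap's hinge line on the extractor, 120 mm above the table, at x = 65 mm, y = 0 of the extractor; the hinge axis is the extractor's y.
- flap_tab (a point): Centre of the orange lift tab that stands up on the flap at the middle of its front edge: 12 mm thick (x), 26 mm wide (y), 46 mm tall, turning with the flap. Closed, it is 57 mm in front of the extractor's centre, its centre 149 mm above the table. Pinched across its 26 mm width it can pivot between the fingers as the flap swings.
- filter_tab (a point): Centre of the pull tab (12 mm in x, 30 in y, 34 tall) in the middle of the top edge of the yellow-framed grey filter plate (14 x 94 x 60 mm tall, ~100 g), hidden under the flap. The plate's lower edge is 77 mm below this point, its shoulders 17 mm below. In place the point is 97 mm above the table; the plate stands loosely in a slot 48 mm deep and pulls straight up. Axes as the extractor's.
- red_tube_mid (a point): Loose upright paste tube, 23 mm across and 75 mm tall, white with a red cap on its upper 25 mm; starts standing cap up on the closed flap of the extractor. The point is its centre, 37.5 mm above its foot; z runs towards the cap. About 50 g.
- blue_tube_mid (a point): Loose upright paste tube, 23 mm across and 75 mm tall, white with a blue cap on its upper 25 mm; starts standing cap up on the closed flap of the extractor. The point is its centre, 37.5 mm above its foot; z runs towards the cap. About 50 g.
- red_cup: Open round red cup fixed on the table, 56 mm outside diameter, 55 mm tall, wall 4 mm, inner floor about 5 mm up. Origin: centre of its underside. The red and blue cup may have either of two places.
- blue_cup: Open round blue cup fixed on the table, 56 mm outside diameter, 55 mm tall, wall 4 mm, inner floor about 5 mm up. Origin: centre of its underside. The red and blue cup may have either of two places.
- pad (a point): Centre of the top of the pale blue pad (120 x 180 mm) in a flat red repair mat, 180 (x) x 240 (y) x 6 mm, fixed on the table; the point is 7 mm above the table.
- multimeter: Orange multimeter lying on the table, 150 x 78 x 34 mm, origin under its centre; to be left alone.
- spool: Solder spool with green flanges, standing on its face, 60 mm across and 40 mm tall, origin under its centre; to be left alone.
- driver: Screwdriver lying on the table, about 170 mm long; to be left alone.

How it is judged (in metres and radians):
On the way, in this order (a step that is already met when the one before it is completed fails the run):
1. both tubes stand released in the cups of their colour, the flap still closed (horizontal distance between red_tube_mid and red_cup below 0.028 m and height (world z) of each of red_tube_mid, blue_tube_mid below 0.056 m and angle between each of red_tube_mid, blue_tube_mid's own z axis and vertical below 0.6 rad and horizontal distance between blue_tube_mid and blue_cup below 0.028 m and contact force between the fingers and red_tube below 0.5 N and contact force between the fingers and blue_tube below 0.5 N and value of joint flap below 0.25 rad), for 0.2 s.
2. the flap is lifted wide open (value of joint flap above 1.2 rad), for 0.2 s.
3. the filter is drawn out and held clear of the extractor (height (world z) of filter_tab above 0.215 m and contact force between the fingers and filter above 0.5 N), for 0.1 s.
At the end, for the whole second after the job is handed in: Filter held by the fingers only, tab within 50 mm (level) of the pad centre, lower edge 50-207 mm above the table, under 0.3 rad from upright, under 0.03 m/s; each tube cap up in its colour's cup (centre within 28 mm of the axis, below 56 mm, tilt under 0.6 rad) (horizontal distance between red_tube_mid and red_cup below 0.028 m and height (world z) of each of red_tube_mid, blue_tube_mid below 0.056 m and angle between each of red_tube_mid, blue_tube_mid's own z axis and vertical below 0.6 rad and horizontal distance between blue_tube_mid and blue_cup below 0.028 m and horizontal distance between filter_tab and pad below 0.05 m and height (world z) of filter_tab between 0.127 and 0.284 m and angle between filter_tab's own z axis and vertical below 0.3 rad and linear speed of filter below 0.03 m/s and contact force between the fingers and filter above 0.5 N and contact force between filter and fume below 0.1 N); the arm keeps its last pose, push and grip.
It fails at once if the multimeter is moved more than 25 mm (distance of multimeter from where it was at the start of the episode above 0.025 m).
It fails at once if the solder spool is moved more than 25 mm (distance of spool from where it was at the start of the episode above 0.025 m).
It fails at once if the screwdriver is moved more than 25 mm (distance of driver from where it was at the start of the episode above 0.025 m).
It also fails if it takes over 72 s, if anything falls off the work surface, if the arm or the gripper's body presses on something with over 40 N, if the wrist force passes 120 N, or if a joint passes its speed limit or range.

## Working session

There is one attempt and no reset: what is moved stays moved. The work goes in short steps, Python scripts to look and compute and a shell command to move; the robot and the scene stay as the last step left them, time stands still between calls to the robot, and variables do not carry over. Pictures are saved under pics/ and viewed, at most 12 in all, crops included, and the job is handed in when it is done.

```bash
ls; mkdir -p pics
python3 - <<'E'
from rig import env
import cv2, numpy as np
print(env.sense())
for n in ["side","top"]:
    p=env.get_image(n)
    cv2.imwrite(f"pics/{n}0.png",p["img"][:,:,::-1])
    print(n,p["fovy"],p["cx"],p["cy"],np.round(p["R"],4).tolist(),np.round(p["t"],1).tolist())
E
```

```text
pics
{'time': 0.0, 'joint_pos': array([ 1.20302569e+00,  2.13354674e-01, -3.50593107e-02,  1.32349505e+00,
       -3.96663038e-06,  1.57080002e+00]), 'qvel': array([ 4.59630306e-05,  3.87597337e-04, -1.11626693e-04,  6.21820487e-04,
       -4.62436277e-04, -1.17224766e-03]), 'effort': array([ 6.06328627e-03, -6.86168647e+01,  4.87117088e+01,  1.74234185e-02,
        4.33376154e-04, -2.13011134e-06]), 'position': array([179.71590321, 466.42877285, 404.21670933]), 'orientation': array([-5.74411719e-01, -3.08842983e+00,  1.71939753e-03]), 'force': array([-0.06924599,  1.15111341, -0.10662991]), 'ft_torque': array([ 0.00431764, -0.01577234,  0.00823313]), 'grip_force': 0.0, 'grip_width': 0.9990471142388836}
side 55.531793227888855 278.09872392029865 212.7970164515331 [[-0.967, -0.2547, 0.0072], [-0.1351, 0.4883, -0.8621], [0.2161, -0.8347, -0.5066]] [555.5, 194.6, 952.0]
top 51.84044199297624 278.9483651052471 202.21867029641794 [[0.0013, -0.9999, 0.0116], [-0.9823, -0.0035, -0.1871], [0.1871, -0.0111, -0.9823]] [-36.3, 593.5, 1474.9]
```

View pics/top0.png

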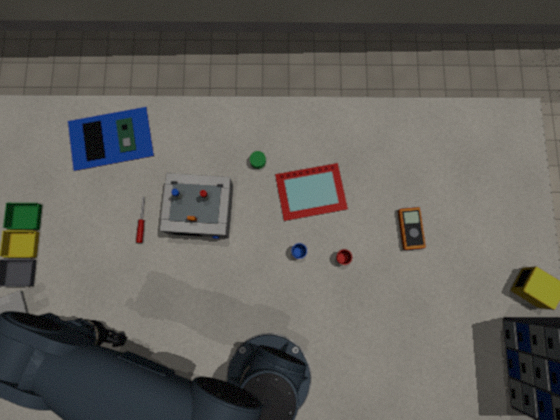

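View pics/side0.png

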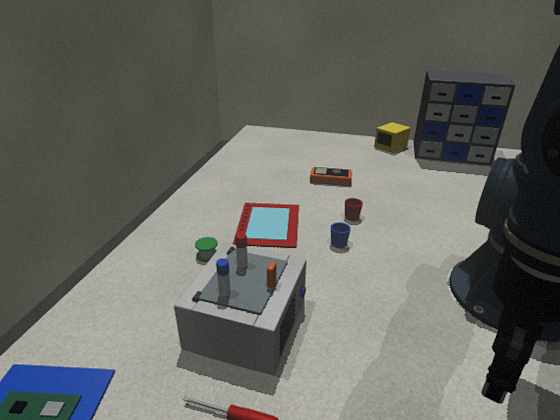

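The top picture shows the extractor around (195,205) with the blue cap at (175,193), red cap at (203,195), orange tab at (191,218), blue cup (299,251), red cup (344,257) and pad (312,192). The side picture agrees, and the flap is closed with its hinge on the far side from the robot.

```bash
cat > h.py <<'E'
import numpy as np, cv2
from scipy.spatial.transform import Rotation as Rn
from scipy.optimize import least_squares
def cam(p, s=None):
    H=p["img"].shape[0]; f=H/2/np.tan(np.radians(p["fovy"])/2)
    if "R" in p: R,t=np.array(p["R"]),np.array(p["t"])
    else:
        T=np.eye(4);T[:3,:3]=Rn.from_rotvec(s["orientation"]).as_matrix();T[:3,3]=s["position"]
        I=np.linalg.inv(T@np.array(p["hand_eye"]));R,t=I[:3,:3],I[:3,3]
    return f,p["cx"],p["cy"],R,t
def proj(c,X):
    f,cx,cy,R,t=c; q=R@np.asarray(X,float)+t
    return np.array([cx+f*q[0]/q[2],cy+f*q[1]/q[2]])
def back(c,uv,z):
    f,cx,cy,R,t=c; d=R.T@np.array([(uv[0]-cx)/f,(uv[1]-cy)/f,1]); o=-R.T@t
    return o+d*(z-o[2])/d[2]
def tri(obs):  # [(cam,uv)]
    r=lambda X:np.concatenate([proj(c,X)-uv for c,uv in obs])
    s=least_squares(r,[450,0,80]); return s.x,np.abs(s.fun).max()
def cen(m): y,x=np.nonzero(m); return np.array([x.mean(),y.mean()])
E
python3 - <<'E'
from h import *
from rig import env
np.set_printoptions(precision=1,suppress=True)
P={n:env.get_image(n) for n in ["side","top"]}
print([k for k in P["top"]])
C={n:cam(P[n]) for n in P}
for q,z in [("fume",60),("flap",126),("flap_tab",149),("red_tube_mid",163),("blue_tube_mid",163),("red_cup",27),("blue_cup",27),("pad",7),("multimeter",17),("spool",20),("driver",10)]:
    obs=[]
    for n in P:
        r=env.outline_of(P[n],q)
        if r:
            c=cen(r[0]["mask"]);obs.append((C[n],c))
            print(q,n,round(r[0]["score"],2),c,np.array(r[0]["rect"])*[560,420,560,420],back(C[n],c,z))
    if len(obs)==2: print("   tri",tri(obs))
E
```

```text
['img', 'fovy', 'cx', 'cy', 'R', 't', 'shot']
fume top 0.82 [196.5 206. ] [196.1 205.3  67.8  64.3] [578.3 255.6  60. ]
flap side 0.79 [246.9 282.5] [244.4 280.9  86.7  59.8] [569.6 264.3 126. ]
flap top 0.95 [195.3 204. ] [196.2 204.   49.1  38.5] [573.4 247.8 126. ]
   tri (array([575.1, 250.1, 113.2]), np.float64(0.18480099887045753))
flap_tab side 0.57 [247.  283.2] [242.9 284.1  88.3  63.3] [559.6 291.8 149. ]
flap_tab top 0.58 [194.5 204.3] [193.9 205.3  54.9  41.5] [568.1 246.1 149. ]
   tri (array([574.1, 252.7, 113.6]), np.float64(0.1464262302593511))
red_tube_mid side 0.62 [241.8 249.3] [242.5 249.7  14.2  35.1] [598.  209.3 163. ]
red_tube_mid top 0.48 [203.7 194.8] [204.4 196.4  11.    8.2] [597.2 214.5 163. ]
   tri (array([596.3, 213.9, 166.6]), np.float64(0.040672891737443706))
blue_tube_mid side 0.78 [223.1 276. ] [224.2 276.1  14.5  39.4] [603.7 299.6 163. ]
blue_tube_mid top 0.55 [176.2 193.9] [177.  196.3   4.4   8.8] [600. 305. 163.]
   tri (array([601. , 304.5, 167.3]), np.float64(0.5403354775952494))
red_cup side 0.64 [353.  208.5] [355.4 208.8  15.   20.6] [ 40
[... 617 characters left out ...]
098282340290154))
multimeter side 0.56 [331.1 175.8] [332.2 178.   41.4  15.2] [ 505.7 -509.4   17. ]
multimeter top 0.79 [410.7 228.4] [412.2 227.   27.4  43.9] [ 506.7 -510.6   17. ]
   tri (array([ 506.3, -510.8,   16.4]), np.float64(0.12129492246259588))
spool side 0.65 [205.2 247.9] [208.1 247.9  24.8  25. ] [766.1  42.2  20. ]
spool top 0.8 [257.  159.8] [257.6 161.7  17.8  17.1] [759.9  46.1  20. ]
   tri (array([762.1,  46.8,  23.4]), np.float64(0.8326769116617072))
driver side 0.71 [236.5 411.3] [231.9 409.2  94.   21.7] [527.3 457.3  10. ]
driver top 0.61 [139.7 228.6] [139.9 222.1   9.4  43. ] [504.  465.5  10. ]
   tri (array([520. , 464.8,  22.7]), np.float64(4.883263826611596))
```

```bash
python3 - <<'E'
from h import *
from rig import env
np.set_printoptions(precision=2,suppress=True)
p=env.get_image("top");c=cam(p)
for q,z in [("fume",120),("flap",126),("pad",7)]:
    m=env.outline_of(p,q)[0]["mask"].astype(np.uint8)
    if q=="pad":
        hsv=cv2.cvtColor(p["img"],cv2.COLOR_RGB2HSV); m2=m*((hsv[...,0]>75)&(hsv[...,0]<110)).astype(np.uint8); print("pale",cen(m2),back(c,cen(m2),7))
    k,_=cv2.findContours(m,0,2); k=max(k,key=cv2.contourArea)
    B=cv2.boxPoints(cv2.minAreaRect(k)); W=np.array([back(c,b,z)[:2] for b in B]); print(q,W.tolist(),W.mean(0))
    for i in range(4):
        d=W[(i+1)%4]-W[i]; print("  side",np.linalg.norm(d),np.degrees(np.arctan2(d[1],d[0])))
E
python3 -m pendant '[-0.2,-0.02,0,0.03,1,-0.4,-0.05,0,0.06,1,-0.6,-0.08,0,0.09,1,-0.72,-0.09,0,0.12,1,-0.72,-0.09,0,0.15,1,-0.72,-0.09,0,0.19,1,-0.72,-0.09,0,0.19,1]'
```

```text
fume [[472.89785896924826, 362.6729318239461], [686.0460573366063, 356.7423922119584], [667.5492749218749, 123.15635936320987], [455.02064313192716, 135.37893396911]] [570.38 244.49]
  side 213.23068673936208 -1.5937608163911159
  side 234.3172330446793 -94.52758555873753
  side 212.8798033175153 176.7085310055903
  side 227.99595677758938 85.50280834437164
flap [[516.8691620906445, 335.438839556667], [646.7090161074009, 333.2625376789898], [635.8911384638512, 165.17572382623482], [506.2439772010173, 170.1352198991293]] [576.43 251.  ]
  side 129.858091703811 -0.9602693883251486
  side 168.43456731883015 -93.68241304751088
  side 129.74198636065478 177.80928711136224
  side 165.64474403319485 86.32227089727111
pale [310.63 191.22] [ 644.63 -151.98    7.  ]
pad [[712.669193428855, -16.016998079706042], [758.7289002804991, -255.94633751624448], [577.4883012003354, -283.39964780498553], [533.6237026615521, -48.247447830077114]] [ 645.63 -150.9 ]
  side 244.31042654318517 -79.13302382337527
  side 183.3080440153856 -171.38663454086634
  side 239.20840319271383 100.56634702273321
  side 181.92330706980772 10.204674676563812
time: 2.38
position: [371.8, 363.6, 404.6]
orientation: [-2.216, -2.227, 0.0]
force: [0.2, -0.1, 0.8]
grip_width: 0.995
grip_force: 0.0
```

```bash
python3 -m pendant '[-0.1,0.2,0,0,1,-0.2,0.4,0,0,1,-0.35,0.55,0,0,1,-0.35,0.63,0,0,1,-0.35,0.63,0,0,1]'
python3 - <<'E'
from h import *
from rig import env
np.set_printoptions(precision=1,suppress=True)
s=env.sense();p=env.get_image("wrist");c=cam(p,s);print(s["position"],p["fovy"],np.array(p["hand_eye"]))
cv2.imwrite("pics/w1.png",p["img"][:,:,::-1])
for X in [(596,214,201),(601,304,201),(517,252,172)]: print(proj(c,X))
for q,z in [("red_tube_mid",163),("blue_tube_mid",163),("flap_tab",149),("flap",126)]:
    for r in env.outline_of(p,q)[:1]:
        print(q,round(r["score"],2),cen(r["mask"]),np.array(r["rect"])*[560,420,560,420],back(c,cen(r["mask"]),z))
E
```

```text
time: 3.0
position: [563.3, 259.3, 403.8]
orientation: [-2.214, -2.229, 0.001]
force: [0.1, 1.1, 0.0]
grip_width: 0.998
grip_force: 0.0
[563.3 259.3 403.8] 64.82428490868823 [[ 0.  -1.  -0.3 72.6]
 [ 1.   0.   0.  -0.9]
 [-0.  -0.3  1.  30.5]
 [ 0.   0.   0.   1. ]]
[337.7 312.7]
[356.8 163.9]
[212.7 235. ]
red_tube_mid 0.78 [334.4 292.4] [336.2 292.7  46.4  85.7] [600.2 204.9 163. ]
blue_tube_mid 0.55 [351.2 160.9] [349.7 160.5  56.2  53.6] [605.9 299.7 163. ]
flap_tab 0.71 [297.7 203.6] [305.6 207.6 193.9 210.9] [573.2 267.2 149. ]
flap 0.79 [297.3 203.2] [305.6 208.9 184.9 209.2] [574.  260.8 126. ]
```

View pics/w1.png

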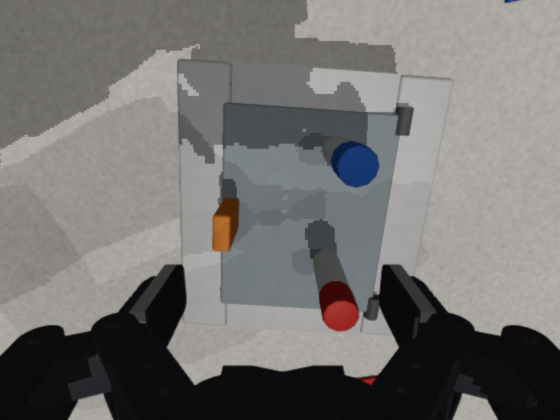

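The wrist picture shows the red cap top at (340,310), the blue cap top at (355,165) and the tab's top face at about (223,231). Flap front corners are at (223,104) and (221,302), and the extractor's top corners are at (178,60), (452,80) and (182,323).

Run:
```python
from h import *
from rig import env
np.set_printoptions(precision=1,suppress=True)
s=env.sense();p=env.get_image("wrist");c=cam(p,s)
for n,uv,z in [("red",(340,310),201),("blue",(355,165),201),("tab",(223,231),172),("f1",(223,104),126),("f2",(221,302),126),("fb1",(398,113),126),("e1",(178,60),120),("e2",(452,80),120),("e3",(182,323),120),("e4",(413,333),120)]:
    print(n,back(c,uv,z))
```

```text
red [595.4 216.9 201. ]
blue [597.9 305.  201. ]
tab [521.4 256.  172. ]
f1 [516.7 335.7 126. ]
f2 [508.4 173.3 126. ]
fb1 [642.9 330.8 126. ]
e1 [485.  365.1 120. ]
e2 [681.2 354.  120. ]
e3 [471.2 147.5 120. ]
e4 [679.9 139.2 120. ]
```

```bash
python3 -m pendant '[-0.08,0.06,0,0,1,-0.142,0.107,0,0,1,-0.142,0.107,0.1,0,1,-0.142,0.107,0.205,0,1,-0.142,0.107,0.205,0,1,-0.142,0.107,0.205,0,0,-0.142,0.107,0.205,0,0,-0.142,0.107,0.205,0,0,-0.142,0.107,0.205,0,0,-0.142,0.107,0.205,0,0,-0.142,0.107,0.1,0,0,-0.142,0.107,0,0,0]' 40
```

```text
time: 4.8
position: [593.9, 218.1, 405.3]
orientation: [-2.211, -2.231, 0.001]
force: [0.1, 0.6, -1.2]
grip_width: 0.258
grip_force: 39.0
```

```bash
python3 -m pendant '[-0.2,-0.08,0,0,0,-0.4,-0.16,0,0,0,-0.6,-0.24,0,0,0,-0.8,-0.32,0,0,0,-0.9,-0.36,0,0,0]'; python3 -m pendant '[-0.2,-0.08,0,0,0,-0.4,-0.16,0,0,0,-0.6,-0.24,0.1,0,0,-0.7,-0.27,0.2,0,0,-0.7,-0.27,0.3,0,0,-0.7,-0.27,0.3,0,0]'
python3 - <<'E'
from h import *
from rig import env
np.set_printoptions(precision=1,suppress=True)
s=env.sense();print(s["position"],s["orientation"],s["time"],s["grip_force"])
P={n:env.get_image(n) for n in ["wrist","side","top"]}
cv2.imwrite("pics/w2.png",P["wrist"]["img"][:,:,::-1])
for n in P:
    c=cam(P[n],s)
    for q,z in [("red_cup",27),("blue_cup",27)]:
        for r in env.outline_of(P[n],q)[:1]: print(n,q,round(r["score"],2),cen(r["mask"]),back(c,cen(r["mask"]),z))
    print(n,proj(c,(403,-264,55)),proj(c,(425,-105,55)))
E
```

```text
time: 5.42
position: [487.2, -54.9, 404.8]
orientation: [2.212, 2.23, -0.0]
force: [0.4, 0.1, -0.4]
grip_width: 0.258
grip_force: 39.2
time: 6.18
position: [408.6, -263.5, 313.2]
orientation: [-2.21, -2.228, 0.001]
force: [0.4, 0.1, 0.5]
grip_width: 0.259
grip_force: 39.2
[ 408.6 -263.5  313.2] [-2.2 -2.2  0. ] 6.175 39.212692603468895
wrist red_cup 0.55 [278.2 205.6] [ 403.5 -265.8   27. ]
wrist blue_cup 0.6 [309.2   8.3] [ 424. -125.   27.]
wrist [276.9 214.1] [315.7 -44.1]
side red_cup 0.87 [352.9 208.3] [ 403.  -267.9   27. ]
side blue_cup 0.75 [339.6 234. ] [ 424.9 -111.    27. ]
side [353.7 201.1] [340.1 226.7]
top blue_cup 0.75 [298.3 250.4] [ 426.  -103.8   27. ]
top [344.9 256.5] [299.1 250. ]
```

View pics/w2.png

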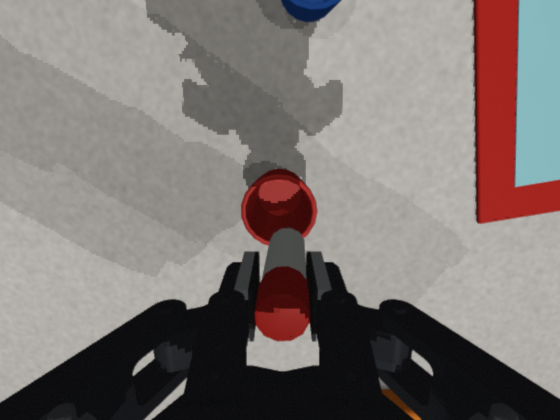

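The cup rim is centred at (279,208), within about 4 mm of the estimate, and the tube hangs straight just above it at (285,290). A 5 mm correction is enough before lowering.

```bash
python3 -m pendant '[0.007,-0.015,0.1,0,0,0.007,-0.015,0.2,0,0,0.007,-0.015,0.27,0,0,0.007,-0.015,0.27,0,0,0.007,-0.015,0.27,0,0.7,0.007,-0.015,0.27,0,0.7,0.007,-0.015,0.27,0,0.7,0.007,-0.015,0.27,0,0.7,0.007,-0.015,0.1,0,0.7,0.007,-0.015,-0.1,0,1,0.007,-0.015,-0.3,0,1,0.007,-0.015,-0.3,0,1]'
python3 - <<'E'
from h import *
from rig import env
np.set_printoptions(precision=1,suppress=True)
P={n:env.get_image(n) for n in ["side","top"]}
O=[]
for n in P:
    c=cam(P[n])
    for r in env.outline_of(P[n],"red_tube_mid")[:1]: print(n,round(r["score"],2),cen(r["mask"]),np.array(r["rect"])*[560,420,560,420],back(c,cen(r["mask"]),65));O.append((c,cen(r["mask"])))
if len(O)==2: print(tri(O))
s=env.sense();print(s["position"],s["orientation"])
E
```

```text
time: 8.12
position: [405.6, -262.0, 409.1]
orientation: [2.206, 2.227, 0.002]
force: [-0.6, -1.4, -0.8]
grip_width: 1.001
grip_force: 0.0
side 0.74 [247.  281.4] [244.8 283.2  84.8  64.3] [595.6 193.3  65. ]
[ 404.7 -261.4  403.6] [-2.2 -2.2  0. ]
```

```bash
python3 -m pendant '[0.2,0.07,0,0,1,0.4,0.14,0,0,1,0.6,0.2,0,0,1,0.8,0.27,0,0,1,0.95,0.32,0,0,1]'; python3 -m pendant '[0.2,0.07,0,0,1,0.4,0.14,0,0,1,0.6,0.2,0,0,1,0.8,0.27,0,0,1,0.938,0.323,0,0,1,0.938,0.323,0,0,1]'
python3 - <<'E'
from h import *
from rig import env
np.set_printoptions(precision=1,suppress=True)
s=env.sense();print(s["position"],s["orientation"],s["joint_pos"])
p=env.get_image("side");q=env.get_image("wrist");print(proj(cam(q,s),(598,305,201)))
cv2.imwrite("pics/m3.png",np.hstack([cv2.resize(p["img"][180:300,280:420],(466,400)),cv2.resize(q["img"],(320,240),interpolation=3) if 0 else np.vstack([cv2.resize(q["img"],(320,240)),np.zeros((160,320,3),np.uint8)])])[:,:,::-1])
E
```

```text
time: 8.95
position: [498.4, 26.7, 403.4]
orientation: [-2.209, -2.232, 0.002]
force: [0.6, -0.8, 0.3]
grip_width: 0.997
grip_force: 0.0
time: 9.7
position: [592.9, 309.6, 401.3]
orientation: [-2.207, -2.234, 0.006]
force: [0.5, -0.2, -1.0]
grip_width: 1.006
grip_force: 0.0
[592.9 309.6 401.3] [-2.2 -2.2  0. ] [0.5 0.6 0.5 1.5 0.  2. ]
[294.2 251.6]
```

View pics/m3.png

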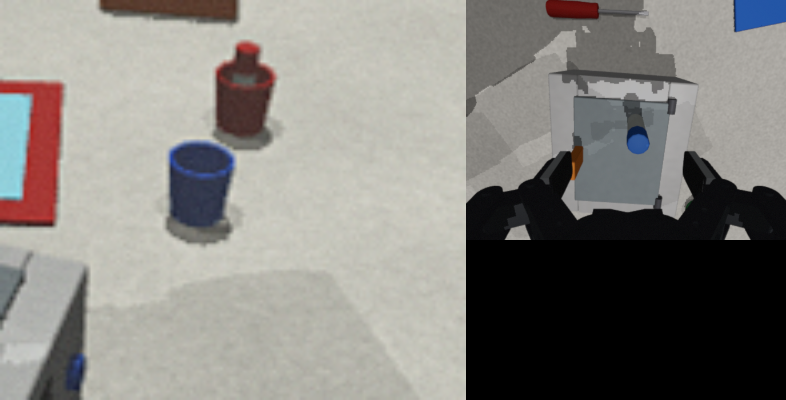

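The red tube stands cap up in the red cup. The blue cap top in the wrist view is at about (301,250), a few mm from the prediction.

```bash
python3 -m pendant '[-0.006,0.015,0.1,0,1,-0.006,0.015,0.2,0,1,-0.006,0.015,0.2,0,1,-0.006,0.015,0.2,0,0,-0.006,0.015,0.2,0,0,-0.006,0.015,0.2,0,0,-0.006,0.015,0.2,0,0,-0.006,0.015,0.2,0,0,-0.006,0.015,0.1,0,0,-0.006,0.015,0,0,0,-0.006,0.015,0,0,0]' 40
```

```text
time: 11.18
position: [597.5, 305.0, 406.8]
orientation: [2.21, 2.231, 0.005]
force: [-0.5, -0.7, -1.3]
grip_width: 0.257
grip_force: 39.0
```

```bash
python3 -m pendant '[-0.2,-0.08,0,0,0,-0.4,-0.16,0,0,0,-0.6,-0.24,0,0,0,-0.7,-0.29,0,0,0]'; python3 -m pendant '[-0.2,-0.08,0,0,0,-0.4,-0.16,0,0,0,-0.6,-0.24,0.1,0,0,-0.667,-0.285,0.2,0,0,-0.667,-0.285,0.3,0,0,-0.667,-0.285,0.3,0,0,-0.667,-0.285,0.3,0,0]'
python3 - <<'E'
from h import *
from rig import env
np.set_printoptions(precision=1,suppress=True)
s=env.sense();print(s["position"],s["orientation"],s["time"],s["grip_force"])
p=env.get_image("wrist");c=cam(p,s)
img=p["img"];b=(img[...,2].astype(int)-img[...,0]>35)&(img[...,2]>60)
print(proj(c,(425,-105,55)))
for r in env.outline_of(p,"blue_cup")[:1]: print(r["score"],cen(r["mask"]),np.array(r["rect"])*[560,420,560,420],back(c,cen(r["mask"]),27))
cv2.imwrite("pics/w4.png",img[:,:,::-1])
E
```

```text
time: 11.68
position: [510.7, 91.9, 403.9]
orientation: [-2.212, -2.23, 0.002]
force: [0.6, -0.4, -0.0]
grip_width: 0.257
grip_force: 39.2
time: 12.55
position: [428.8, -106.5, 315.4]
orientation: [2.21, 2.232, 0.0]
force: [0.6, -0.8, -0.1]
grip_width: 0.26
grip_force: 39.2
[ 428.8 -106.5  315.4] [2.2 2.2 0. ] 12.55 39.225184097886086
[278.2 209.7]
0.88 [276.9 202.6] [280.1 205.6  73.9  74.4] [ 423.7 -107.6   27. ]
```

View pics/w4.png

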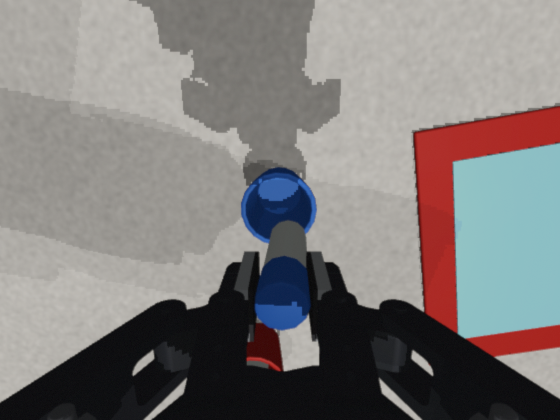

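The blue cup rim is at (279,207) with the tube just above it, the same geometry as for the red one, so I apply the same small correction.

```bash
python3 -m pendant '[0.007,-0.015,0.1,0,0,0.007,-0.015,0.2,0,0,0.007,-0.015,0.275,0,0,0.007,-0.015,0.275,0,0,0.007,-0.015,0.275,0,0.7,0.007,-0.015,0.275,0,0.7,0.007,-0.015,0.275,0,0.7,0.007,-0.015,0.275,0,0.7,0.007,-0.015,0.1,0,0.7,0.007,-0.015,-0.1,0,1,0.007,-0.015,-0.3,0,1,0.007,-0.015,-0.3,0,1]'
python3 - <<'E'
from h import *
from rig import env
np.set_printoptions(precision=2,suppress=True)
s=env.sense();print(s["position"],s["orientation"],s["time"],s["joint_pos"])
p=env.get_image("side");q=env.get_image("wrist")
cv2.imwrite("pics/m5.png",np.hstack([cv2.resize(p["img"][180:300,280:420],(350,300)),cv2.resize(q["img"],(400,300))])[:,:,::-1])
E
```

```text
time: 14.15
position: [424.7, -105.0, 408.8]
orientation: [2.207, 2.227, 0.006]
force: [0.4, 0.8, 0.2]
grip_width: 1.0
grip_force: 0.0
[ 424.74 -104.95  408.84] [2.21 2.23 0.01] 14.15 [-0.24  0.08 -0.18  1.3  -0.    1.32]
```

View pics/m5.png

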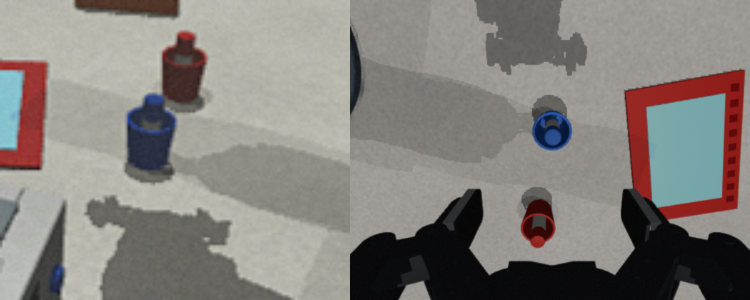

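Both tubes stand cap up in the cups of their colour (wrist view: blue at (552,133), red at (537,225)). Next is the flap tab.

```bash
python3 -m pendant '[0.15,0.05,0,-0.027,1,0.3,0.1,0,-0.054,1,0.45,0.15,0,-0.081,1,0.6,0.19,0,-0.108,1,0.7,0.19,0,-0.135,1,0.8,0.19,0,-0.162,1,0.8,0.19,0,-0.189,1,0.8,0.19,0,-0.216,1,0.8,0.19,0,-0.241,1,0.8,0.19,0,-0.241,1]'
python3 - <<'E'
from h import *
from rig import env
np.set_printoptions(precision=2,suppress=True)
s=env.sense();R=Rn.from_rotvec(s["orientation"]).as_matrix();print(s["position"],R,s["time"],s["joint_pos"])
p=env.get_image("wrist");c=cam(p,s)
for x,y in [(577.5,250.8)]:
    X=np.array([.998,-.058]);Y=np.array([.058,.998])
    for n,a,b,z in [("tabtop",-57,0,172),("tab+",-57,13,172),("tab-",-57,-13,172),("f1",-65,82.5,126),("f2",-65,-82.5,126),("e1",-100,110,120),("e2",-100,-110,120),("e3",100,-110,120),("e4",100,110,120)]:
        w=np.array([x,y])+a*X+b*Y; print(n,w,proj(c,[*w,z]))
cv2.imwrite("pics/w6.png",p["img"][:,:,::-1])
E
```

```text
time: 15.5
position: [478.5, 135.7, 403.4]
orientation: [-0.076, -3.138, 0.001]
force: [0.5, 0.0, -1.4]
grip_width: 0.999
grip_force: 0.0
[478.45 135.72 403.38] [[-1.    0.05 -0.  ]
 [ 0.05  1.   -0.  ]
 [ 0.   -0.   -1.  ]] 15.5 [ 0.28  0.21 -0.04  1.32  0.    0.32]
tabtop [520.61 254.11] [461.11 279.05]
tab+ [521.37 267.08] [480.24 279.24]
tab- [519.86 241.13] [441.98 278.87]
f1 [517.41 336.91] [535.44 242.91]
f2 [507.84 172.24] [330.73 240.87]
e1 [484.08 366.38] [574.64 199.39]
e2 [471.32 146.82] [297.24 196.51]
e3 [670.92 135.22] [292.36 397.15]
e4 [683.68 354.78] [520.03 399.12]
```

View pics/w6.png

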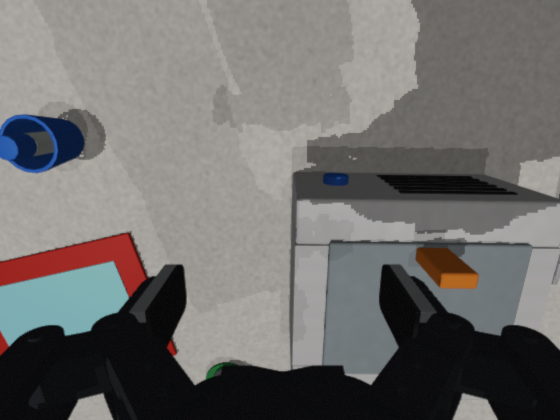

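The tab's top face is at about (457,281), 4 px from the prediction, so the tab is near (521.5, 252). The flap edge corner at (328,241) agrees.

```bash
python3 -m pendant '[-0.06,0.2,0,0,1,-0.124,0.395,0,0,1,-0.124,0.395,0.1,0,1,-0.124,0.395,0.2,0,1,-0.124,0.395,0.317,0,1,-0.124,0.395,0.317,0,1,-0.124,0.395,0.317,0,0,-0.124,0.395,0.317,0,0,-0.124,0.395,0.317,0,0,-0.124,0.395,0.317,0,0,-0.124,0.395,0.317,0,0]' 25
python3 - <<'E'
from rig import env
for i in range(1):
    s=env.sense();print(s["position"],s["force"],s["grip_width"],s["grip_force"])
E
```

```text
time: 16.92
position: [521.7, 253.2, 310.7]
orientation: [0.074, 3.139, 0.004]
force: [-1.4, 8.1, 5.0]
grip_width: 0.299
grip_force: 29.7
[521.70852269 253.15570651 310.68394452] [-1.3660309   8.0505605   4.99387471] 0.29918044403309074 29.72163677215576
```

```bash
python3 -m pendant '[-0.022,0,-0.059,0,0,-0.052,0,-0.115,0,0,-0.09,0,-0.166,0,0,-0.135,0,-0.21,0,0,-0.186,0,-0.247,0,0,-0.243,0,-0.276,0,0,-0.303,0,-0.296,0,0,-0.303,0,-0.296,0,0]'
python3 - <<'E'
from rig import env
s=env.sense();print(s["position"],s["orientation"],s["force"],s["joint_pos"])
E
```

```text
time: 17.92
position: [613.0, 248.0, 399.0]
orientation: [0.076, 3.14, 0.001]
force: [-1.4, 0.8, 4.0]
grip_width: 0.298
grip_force: 26.3
[612.98502232 248.03322242 399.0114738 ] [7.57240956e-02 3.13964476e+00 1.30313846e-03] [-1.39034066  0.76448558  3.96089839] [3.84417514e-01 5.72776576e-01 4.78419057e-01 1.47515970e+00
 3.50586999e-04 4.32645753e-01]
```

```bash
python3 -m pendant '[-0.062,0,-0.011,0,0,-0.104,0,-0.013,0,0,-0.147,0,-0.011,0,0,-0.19,0,-0.004,0,0,-0.229,0,0.006,0,0,-0.229,0,0.006,0,0]'
python3 - <<'E'
from h import *
from rig import env
s=env.sense();print(s["position"],s["orientation"],s["force"],s["joint_pos"])
p=env.get_image("side");cv2.imwrite("pics/s7.png",cv2.resize(p["img"][150:400,130:380],(600,600))[:,:,::-1])
E
```

```text
time: 18.68
position: [681.5, 244.2, 396.9]
orientation: [0.076, 3.139, -0.001]
force: [0.8, -4.6, 4.5]
grip_width: 0.304
grip_force: 26.4
[681.47573669 244.23416933 396.88208287] [ 7.62214509e-02  3.13930011e+00 -1.09727323e-03] [ 0.84523867 -4.60825156  4.46256035] [ 3.44354494e-01  7.56479938e-01  7.96152944e-01  1.60944583e+00
 -1.14454320e-03  3.92903888e-01]
```

View pics/s7.png

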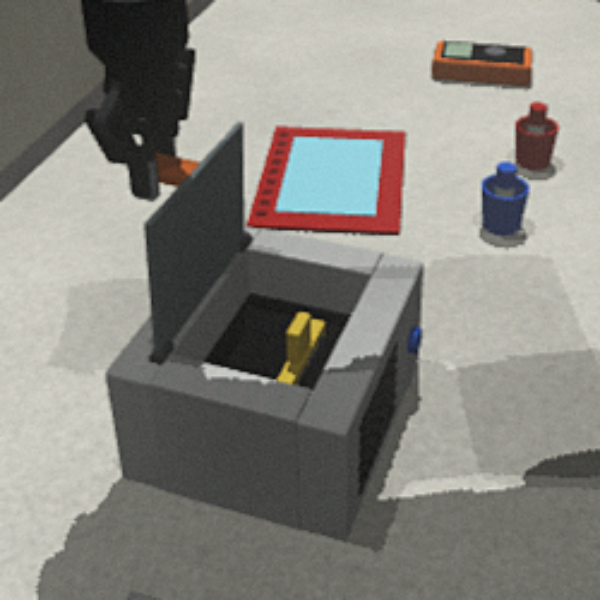

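The flap stands upright and the gripper still holds its orange tab at (175,165) of the crop. The yellow filter tab is visible in the opening at (300,335). Now I let go and back off upward.

```bash
python3 -m pendant '[0,0,0,0,1,0,0,0,0,1,0,0,0,0,1,0,0,0,0,1,0.02,0,-0.05,0,1,0.03,0,-0.1,0,1,0.035,0,-0.15,0,1,0.035,0,-0.18,0,1,0.035,0,-0.18,0,1]'
python3 - <<'E'
from rig import env
s=env.sense();print(s["position"],s["orientation"],s["force"],s["joint_pos"],s["grip_width"])
E
```

```text
time: 19.85
position: [670.2, 245.4, 452.1]
orientation: [0.074, 3.139, 0.001]
force: [0.5, 0.5, 0.3]
grip_width: 0.997
grip_force: 0.0
[670.23489785 245.39041517 452.09421618] [7.41982005e-02 3.13875740e+00 1.25128764e-03] [0.51091661 0.4539325  0.31992286] [3.50963061e-01 7.80618895e-01 9.86399245e-01 1.77446268e+00
 2.53405649e-05 3.98232994e-01] 0.9967407545739104
```

```bash
python3 -m pendant '[0.15,0,0,0,1,0.3,0,0,0,1,0.374,0,0,0,1,0.374,0,0,0,1,0.374,0,0,0,1]'
python3 - <<'E'
from h import *
from rig import env
np.set_printoptions(precision=2,suppress=True)
s=env.sense();print(s["position"],s["orientation"],s["force"])
p=env.get_image("wrist");c=cam(p,s)
for r in env.outline_of(p,"filter_tab")[:1]: print(r["score"],cen(r["mask"]),np.array(r["rect"])*[560,420,560,420])
for y in (-15,0,15): print(proj(c,(557.5+.058*y,250.5+y,114)))
print(proj(c,(477,257,120)))
cv2.imwrite("pics/w8.png",p["img"][:,:,::-1])
E
```

```text
time: 20.48
position: [558.5, 250.6, 450.9]
orientation: [0.074, 3.14, 0.0]
force: [0.3, 0.7, -0.4]
grip_width: 1.001
grip_force: 0.0
[558.48 250.62 450.94] [0.07 3.14 0.  ] [ 0.29  0.67 -0.36]
0.63 [ 37.59 240.05] [ 50.85 235.7  101.7  143.22]
[267.13 187.76]
[282.93 187.94]
[298.73 188.11]
[286.18  98.44]
```

View pics/w8.png

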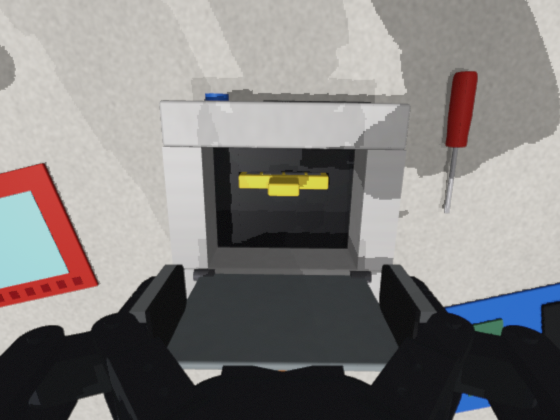

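The filter tab's top face is at (284,188), matching the prediction of (283,188), and the flap stands open at the bottom of the picture, clear of the descent.

```bash
python3 -m pendant '[0,0,0.15,0,1,0,0,0.3,0,1,0,0,0.45,0,1,0,0,0.58,0,1,0,0,0.643,0,1,0,0,0.643,0,1,0,0,0.643,0,0,0,0,0.643,0,0,0,0,0.643,0,0,0,0,0.643,0,0,0,0,0.643,0,0]' 40; python3 -m pendant '[0,0,-0.05,0,0,0,0,-0.1,0,0,0,0,-0.2,0,0,0,0,-0.3,0,0,0,0,-0.4,0,0,0,0,-0.5,0,0,0,0,-0.53,0,0,0,0,-0.53,0,0]';python3 - <<'E'
from h import *
from rig import env
np.set_printoptions(precision=3,suppress=True)
s=env.sense();print(s["position"],s["orientation"],s["force"],s["joint_pos"])
E
```

```text
time: 21.95
position: [558.6, 250.7, 258.4]
orientation: [0.074, 3.14, 0.001]
force: [-0.1, 0.9, 6.7]
grip_width: 0.344
grip_force: 43.1
time: 22.95
position: [558.4, 250.7, 416.9]
orientation: [0.074, 3.14, 0.0]
force: [-1.0, -0.2, -2.0]
grip_width: 0.342
grip_force: 42.3
[558.411 250.665 416.875] [0.074 3.14  0.   ] [-0.957 -0.173 -1.972] [0.422 0.455 0.336 1.45  0.    0.469]
```

```bash
python3 -m pendant '[-0.02,-0.08,0,0,0,-0.052,-0.2,0,0,0,-0.084,-0.32,0,0,0,-0.116,-0.44,0,0,0,-0.148,-0.56,0,0,0,-0.174,-0.663,0,0,0]'; python3 -m pendant '[-0.032,-0.12,0,0,0,-0.064,-0.24,0,0,0,-0.096,-0.36,0,0,0,-0.128,-0.48,0,0,0,-0.155,-0.58,0,0,0,-0.17,-0.64,0.03,0,0,-0.174,-0.663,0.1,0,0,-0.174,-0.663,0.17,0,0,-0.174,-0.663,0.22,0,0,-0.174,-0.663,0.237,0,0,-0.174,-0.663,0.237,0,0,-0.174,-0.663,0.237,0,0]'
python3 - <<'E'
from h import *
from rig import env
np.set_printoptions(precision=3,suppress=True)
s=env.sense();print(s["position"],s["orientation"],s["force"],s["joint_pos"],s["grip_force"])
a=env.get_image("side");b=env.get_image("top")
for n,X in (("tab",(644,-152,184)),("low",(644,-152,107))): print(n,proj(cam(a),X))
cv2.imwrite("pics/f9.png",np.hstack([cv2.resize(a["img"][130:330,160:400],(480,400)),cv2.resize(b["img"][140:290,230:350],(320,400))])[:,:,::-1])
E
```

```text
time: 23.7
position: [601.0, 48.1, 415.2]
orientation: [-0.075, -3.139, 0.0]
force: [0.2, -0.0, -0.7]
grip_width: 0.345
grip_force: 42.3
time: 25.2
position: [644.0, -151.6, 346.4]
orientation: [0.074, 3.14, -0.0]
force: [-0.3, 0.3, -1.9]
grip_width: 0.342
grip_force: 42.3
[ 643.987 -151.59   346.372] [ 0.074  3.14  -0.   ] [-0.338  0.349 -1.89 ] [-0.231  0.573  0.346  1.343  0.    -0.184] 42.28007376194
tab [268.454 168.366]
low [268.587 192.607]
```

View pics/f9.png

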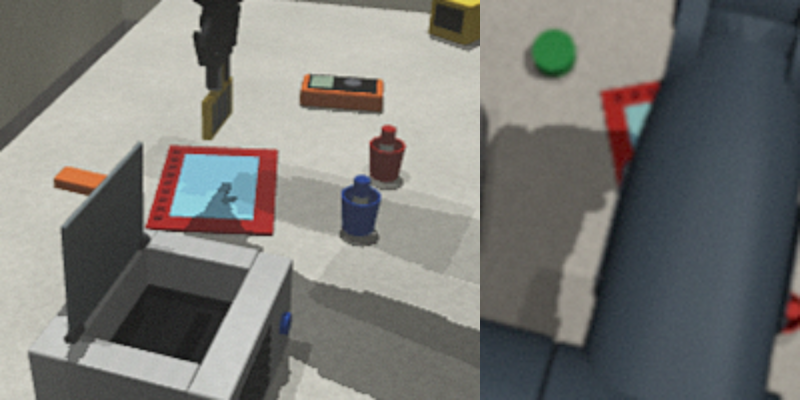

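The filter hangs upright in the gripper at (217,105) of the side crop, where the pad-centre position projects. Both tubes stand in their cups and the flap is still open.

```bash
python3 -m pendant '[0,0,0,0,0,0,0,0,0,0,0,0,0,0,0,0,0,0,0,0]'; python3 -c "
from rig import env
print(env.finish_job())"
```

```text
time: 25.8
position: [643.8, -151.7, 345.6]
orientation: [-0.074, -3.141, -0.0]
force: [-0.4, -0.6, -1.2]
grip_width: 0.345
grip_force: 42.3
the job is handed in; nothing more can be done
None
```

I handed the job in at about 26 s with both tubes cap up in the cups of their own colour, the flap upright and the filter held still about 10 cm above the middle of the pad; no verdict was returned.

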